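# Lay the guest's coffee tray

## Task

Lay the guest's coffee tray, as seen from where you stand: stand the blue cup upright on its blue saucer, foot inside the raised ring and handle to the right, and lay the teaspoon flat on the tray to the right of the saucer, about 3 cm clear of it, straight from front to back with its bowl to the back. Finish the back row so that the grey-capped shaker stands between the two jars: black-lidded jar (already there, do not shift it), shaker to its right, blue-lidded jar to the right of that, upright in one line along the tray with gaps of about 3 cm. Leave the white cup where it is.

Things in the scene. Friction and masses are not known exactly. Their poses are not given: they have to be found in the camera images.
- tray: Light oak serving tray, 224 mm (front to back, its x) by 300 mm (left to right, its y), fixed to the worktop. Origin: centre of its underside; x points to its back edge (away from the robot), y to its left end, z up. The floor's top is 10 mm above the origin. Walls 9 mm thick; front and back rims 22 mm high, end boards 43 mm high with a hand slot.
- saucer: Blue ceramic saucer standing on the tray, fixed, 108 mm across, rim 13 mm high. Origin: centre of its underside, on the tray's floor; axes parallel to the tray's (x to the back, y to the left). Its inner floor lies 5 mm above the origin and carries a raised ring, 54 mm inside diameter and 2.5 mm high, round the cup's place.
- snack_jar: Glass jar with a black lid, 62 mm across and 99 mm high, loose, already standing at the back left of the tray: the left end of the back row. Not to be shifted. Origin: centre of its underside, on the tray's floor; axes at the start parallel to the tray's (x to the back, y to the left).
- blue_cup: Small blue ceramic coffee cup, 54 mm high, 58 mm across at the rim and nearly straight-sided in its upper 30 mm, on a foot 38 mm across; 0.11 kg. Origin: centre of its underside, z up. Its handle sticks out along the cup's -y side to 50 mm from the axis, so close the fingers along the cup's x axis. On the saucer its x and y should be parallel to the saucer's.
- handle (a point): The outermost part of the blue cup's handle, 46.5 mm from the cup's axis along its -y, 35 mm above its underside.
- spoon: Teaspoon with a pale blue handle, 138 mm long, 27 mm wide, 13 mm high, about 0.02 kg, lying with its bowl up. Origin: middle of its underside; x runs along it towards the bowl's end. Pick it up across its width (along its y), near the origin, with the fingertips just above the surface.
- bowl_tip (a point): The end of the teaspoon's bowl, 69 mm from the teaspoon's origin along its x.
- shaker: Clear round shaker of white grains with a domed grey cap, 44 mm across and 90 mm high; the straight body ends at 70 mm, the cap is 34 mm across; 0.1 kg. Grip it high on the body (fingertips about 43 mm up), so that the hand clears the taller jar beside its place. Origin: centre of its underside, z up.
- coffee_jar: Small brown jar with a ribbed blue lid, 47 mm across and 88 mm high, 0.09 kg. At the start it stands with the shaker and the blue cup, in any order, in a row (pitch 88 mm) 65 to 90 mm before the slanting front of a toaster oven (0.22 m high; from x = 0.445 at y = 0.35 to x = 0.505 at y = 0.10): close the fingers along the row there. Origin: centre of its underside, z up.
- white_cup: White cup of the same shape as the blue one, on a white saucer at the back of the worktop. Not wanted: leave it. Origin: centre of its underside. Behind the tray (x above 0.575) stands a coffee machine, 0.31 m high; wall cabinets hang 0.46 m above the worktop from x = 0.575 on.
Things that resemble listed ones, but are neither listed nor needed, are in the scene too. What is shaped like the shaker but orange is not meant.

How it is judged:
By the outcome, as a careful person would: the job done as asked, in the order asked, and still so for the second after the job is handed in, with the robot touching nothing.
It also fails if it takes over 136 s, if anything falls off the work surface, if the arm or the gripper's body presses on something with over 40 N, if the wrist force passes 120 N, or if a joint passes its speed limit or range.

## Robot

A 7-joint arm with a two-finger parallel gripper is mounted at the origin on a cart in front of the work surface, level with it; the furniture and walls round the work are solid. World frame = base frame: x ahead of the robot, y to its left, z up, the work surface at z = 0. Lengths are in m, angles in rad, forces in N, time in s.
With the tool pointing down it reaches from about 0.425 to 1.025 m from the base axis. Payload 9.4 kg.
Tool frame: the origin (TCP) lies between the finger pads; the fingertips stand manip.finger_overhang ahead of it and the grasp point (between the pads) lies 11 mm behind it (manip.finger_overhang is the distance from the TCP to the fingertips, in m); z points along the fingers, y is the line along which they close (so a half turn about z gives the same grasp; the last joint's range is limited). The gripper opens to 93 mm and grips with 3 to 60 N. Pads are 15 mm wide; open, the fingers measure 128 mm over their backs; the gripper's body (75 mm by 188 mm) begins 65 mm behind the grasp point.
Start: joints at [-1.217, 0.599, -0.003, 1.599, 0.002, 0.943, -0.08], TCP at [0.303, 0.659, 0.227] pointing down, gripper open.
Joint ranges: [-2.57, 2.57], [-0.35, 1.97], [-1.29, 1.29], [0.11, 2.56], [-1.05, 4.19], [0.11, 1.86], [-2.63, 2.63]. Speed limits (rad/s): [2.22, 2.22, 3.01, 3.01, 3.14, 3.14, 3.14].

## Interface

Orientations are given as a unit quaternion [w, x, y, z].
In Python, from plant import manip, grab_frame, get_calibration, order gives the robot as it stands. The module is installed in compiled form; this text tells all that it offers.
- The arm moves only by the tool step_arm, never from a script. Its argument "steps" is a list of rows, each an object of numbers: "dx", "dy", "dz": the shift along the tool's x, y, z in mm; "roll": the turn about the tool's z in rad. A call has 1 to 12 rows; each row is the pose to reach, as a shift and turn from the pose commanded when the call began, along the tool's axes at that moment; what a row does not reach only later rows make up. A row lasts 1/10 s, in which the tool goes at most 50 mm and 8.59 degrees, less where a joint would pass 70% of its speed; a pose out of reach is approached as far as the arm can. A call with a gripper value outside its range is refused whole. "hand" is the opening, from -1 (shut) to 1 (fully open), so that 0 is half open, set as the call begins (left out, the last holds). The fingers move at their own pace and stop on an object; the grip force is fixed at half the most. Time passes only in rows, so rows that repeat a pose let the fingers close. It gives the time, the measured TCP pose, the force, the opening and the grip force at its end, in the units of the state.
- manip.sense(): the state, without advancing time (a new reading comes with each control period).
- grab_frame(name): name is "side" or "top" or "wrist"; returns (picture, depth): 384x512x3 uint8, red, green, blue; 384x512 float32, m along the optical axis (not along the pixel's ray), 0 where there is no reading.
- get_calibration(name): a dict with "fx", "fy", "cx", "cy" (pixels), "k1" (the pictures are not rectified: a ray, as slopes to the right and down, at radius r is drawn at 1 + k1 r^2 times it, then the intrinsics apply), "view" (4x4, takes a point from world to camera coordinates). Camera axes: x right, y down, z forward; pixel columns grow to the right and rows downward; lengths in m; the calibration is good to about 2 mm. A picture is of the moment at which its call begins: read the wrist's pose just before it. get_calibration takes no time and is no camera call; for the wrist camera it gives the pose at the moment of the call.
- order.finish_job(): hands the job in; it is judged then, once.
The state is a dict: "time_s": time; "q": joint angles; "qd": joint speeds; "joint_efforts": joint torques, N m; "eef_pos": TCP position; "ee_rot": TCP orientation; "ft_force": force on the tool from outside, world axes, zero at the start; "moment": the same for the moment, N m; "grip_width": finger opening in m; "grasp_force": force on a finger pad.
Only numpy, scipy, OpenCV 4.12 (cv2) and the standard library are available. Lean on these libraries where they do the work, as an engineer would, in place of code of your own. Each camera call takes 0.05 s, during which the arm holds its last target. There are 200 camera calls.

## Working session

There is one attempt and no reset: what is moved stays moved. The work goes in short steps, Python scripts to look and compute and a tool call to move; the robot and the scene stay as the last step left them, time stands still between calls to the robot, and variables do not carry over. Pictures are saved under pics/ and viewed, at most 14 in all, crops included, and the job is handed in when it is done.

Besides the shell and the picture viewer there is one more tool, called after ">>>" as name(argument=value, ...) on one line, values as JSON. step_arm: Moves the arm, as the interface text tells. Its arguments: {"type":"object","properties":{"steps":{"type":"array"},"hand":{"type":"number"}},"required":["steps"]}

```bash
mkdir -p pics; cat > h.py <<'E'
import numpy as np, cv2
from plant import manip, grab_frame, get_calibration, order
def snap(n,save=None):
    c=get_calibration(n); p,d=grab_frame(n)
    if save: cv2.imwrite('pics/'+save+'.png',p[:,:,::-1])
    return p,d,c
def slopes(c,uv):
    uv=np.asarray(uv,float).reshape(-1,2)
    D=np.stack([(uv[:,0]-c['cx'])/c['fx'],(uv[:,1]-c['cy'])/c['fy']],1); s=D.copy()
    for _ in range(20): s=D/(1+c['k1']*(s**2).sum(1,keepdims=True))
    return s
def plane(c,uv,z):
    s=slopes(c,uv); V=np.array(c['view']); R,t=V[:3,:3],V[:3,3]
    o=-R.T@t; r=np.c_[s,np.ones(len(s))]@R
    return o+r*((z-o[2])/r[:,2])[:,None]
def cloud(c,d):
    v,u=np.mgrid[:d.shape[0],:d.shape[1]]
    s=slopes(c,np.c_[u.ravel(),v.ravel()]); V=np.array(c['view'])
    P=np.c_[s,np.ones(len(s))]*d.reshape(-1,1)
    W=(P-V[:3,3])@V[:3,:3]; W[d.ravel()==0]=np.nan
    return W.reshape(d.shape+(3,))
E
python3 - <<'E'
from h import *
s=manip.sense(); print({k:np.round(v,4) for k,v in s.items()}, manip.finger_overhang)
for n in ['side','top']:
    p,d,c=snap(n,n+'0'); np.savez(n+'0.npz',p=p,d=d); print(n,np.round(c['view'],3).tolist(),c['fx'],c['k1'])
E
```

```text
{'time_s': np.float64(0.0), 'q': array([-1.2167,  0.6001, -0.0025,  1.6001,  0.0018,  0.9429, -0.0798]), 'qd': array([ 0.0005,  0.0009, -0.0015,  0.0003,  0.0003,  0.0009,  0.0017]), 'joint_efforts': array([ 8.00000e-04, -7.65073e+01,  1.49820e+00, -2.52360e+01,
       -5.24000e-02,  1.71000e-02,  1.00000e-04]), 'eef_pos': array([0.3026, 0.6583, 0.2258]), 'ee_rot': array([-1.000e-04,  2.137e-01,  9.769e-01, -8.000e-04]), 'ft_force': array([-0.2522,  0.1177, -0.0811]), 'moment': array([-0.0016,  0.0404,  0.0065]), 'grasp_force': np.float64(0.0), 'grip_width': np.float64(0.0931)} 0.008
side [[-0.097, -0.995, 0.003, 0.049], [-0.582, 0.055, -0.811, 0.343], [0.807, -0.081, -0.585, 1.179], [0.0, 0.0, 0.0, 1.0]] 443.2173491328288 -0.0162011697735035
top [[0.015, -1.0, 0.006, -0.019], [-0.996, -0.015, -0.092, 0.508], [0.092, -0.005, -0.996, 1.421], [0.0, 0.0, 0.0, 1.0]] 444.5372883830838 -0.013107572055437356
```

View pics/side0.png

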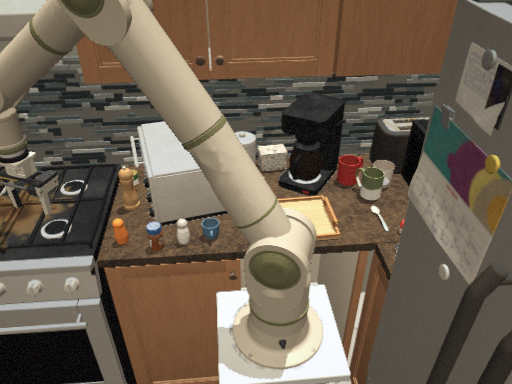

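View pics/top0.png

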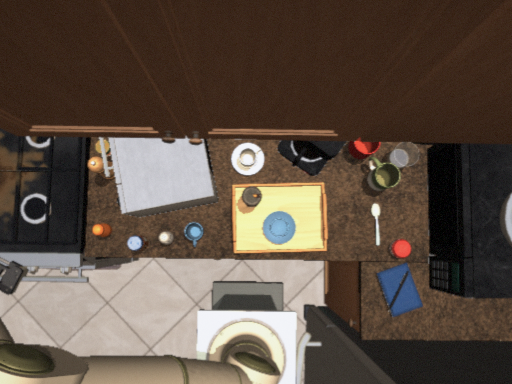

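The side view shows the row from left: orange shaker (decoy, 120,232), coffee jar (155,235), grey-cap shaker (183,232) and blue cup (210,229). The top view has the same row at (135,243), (165,238) and (194,232), the saucer at (279,228), snack jar at (252,197), tray at x 232–327, and spoon at (376,205–245) with its bowl to the back.

```bash
python3 - <<'E'
from h import *
z=np.load('top0.npz'); p,d=z['p'],z['d']; c=get_calibration('top')
def m(uv,z): return np.round(plane(c,uv,z)[0],4)
hsv=cv2.cvtColor(p,cv2.COLOR_RGB2HSV)
W=cloud(c,d)
blue=cv2.inRange(hsv,(95,60,40),(130,255,255))
def comp(mask,box,h,name):
    x0,y0,x1,y1=box; k=np.zeros_like(mask); k[y0:y1,x0:x1]=mask[y0:y1,x0:x1]
    n,l,s,ce=cv2.connectedComponentsWithStats(k); i=1+s[1:,4].argmax(); print(name,ce[i].round(1),s[i],m(ce[i],h)); return l==i
comp(blue,(125,232,148,256),.088,'jar'); comp(blue,(182,220,206,246),.05,'cup'); comp(blue,(258,205,300,250),.02,'saucer')
for n,uv in dict(shaker=(166,238),snack=(252,197),orange=(98,230)).items():
    w=W[uv[1]-12:uv[1]+13,uv[0]-12:uv[0]+13].reshape(-1,3); top=w[w[:,2]>np.nanmax(w[:,2])-.02]; print(n,np.nanmax(w[:,2]),np.nanmedian(top,0).round(4))
oak=cv2.inRange(hsv,(12,70,120),(32,255,255)); k=np.zeros_like(oak);k[175:258,225:332]=oak[175:258,225:332]
r=cv2.minAreaRect(cv2.findNonZero(k)); b=cv2.boxPoints(r); print(r,[m(q,.025) for q in b], plane(c,b,.03).mean(0))
wh=((W[:,:,2]>.003)).astype(np.uint8)*0
wh=cv2.inRange(hsv,(0,0,130),(180,70,255)); l=comp(wh,(366,198,388,250),.005,'spoon')
v,u=np.nonzero(l); P=plane(c,np.c_[u,v],.005)[:,:2]; a=np.linalg.svd(P-P.mean(0),full_matrices=False)[2][0]; t=(P-P.mean(0))@a; print(a,t.min(),t.max(),P.mean(0)+a*(t.min()+t.max())/2)
E
```

```text
jar [138.9 242.5] [134 236   9  14  33] [0.3638 0.335  0.088 ]
cup [193.6 231.8] [185 223  18  23 276] [0.4    0.1726 0.05  ]
saucer [278.8 227.1] [264 212  31  31 777] [ 0.4199 -0.0992  0.02  ]
shaker 0.09512210823831396 [0.3819 0.2575 0.0874]
snack 0.1194625759497592 [ 0.5108 -0.01    0.1107]
orange 0.09573979164749136 [0.4032 0.4636 0.0872]
((278.43890380859375, 213.37353515625), (76.93268585205078, 97.76426696777344), 88.66777801513672) [array([0.5834, 0.0663, 0.025 ]), array([ 0.5959, -0.2528,  0.025 ]), array([ 0.3462, -0.2584,  0.025 ]), array([0.3344, 0.0557, 0.025 ])] [ 0.46466137 -0.09697769  0.03      ]
spoon [376.3 220.2] [371 203  10  43 208] [ 0.4477 -0.4203  0.005 ]
[-0.99807323 -0.06204704] -0.05669406806481402 0.08140867221484475 [ 0.43551655 -0.42103139]
```

>>> step_arm(steps=[{"dx":0,"dy":0,"dz":-50,"roll":0.15},{"dx":-250,"dy":-340,"dz":-60,"roll":1.7},{"dx":-250,"dy":-340,"dz":-60,"roll":1.7},{"dx":-250,"dy":-340,"dz":-60,"roll":1.7},{"dx":-250,"dy":-340,"dz":-60,"roll":1.7},{"dx":-250,"dy":-340,"dz":-60,"roll":1.7},{"dx":-250,"dy":-340,"dz":-60,"roll":1.7},{"dx":-250,"dy":-340,"dz":-60,"roll":1.7},{"dx":-250,"dy":-340,"dz":-60,"roll":1.7},{"dx":-250,"dy":-340,"dz":-60,"roll":1.7},{"dx":-250,"dy":-340,"dz":-60,"roll":1.7},{"dx":-250,"dy":-340,"dz":-60,"roll":1.7}])

```text
time_s: 1.3
eef_pos: [0.388, 0.2444, 0.2867]
ee_rot: [-0.0, 0.877, 0.481, 0.0]
ft_force: [0.6, 0.2, -0.1]
grip_width: 0.0929
grasp_force: 0.0
```

```bash
cat >> h.py <<'E'
from scipy.spatial.transform import Rotation as Ro
def pose():
    s=manip.sense(); w,x,y,z=s['ee_rot']; return s,Ro.from_quat([x,y,z,w]).as_matrix()
def go(x,y,z,ang):
    "TCP goal and closing-line angle (deg, direction of tool y) -> move from here"
    s,R=pose(); d=R.T@(np.array([x,y,z])-s['eef_pos'])*1000
    cur=np.degrees(np.arctan2(R[1,1],R[0,1])); r=-(ang-cur+180)%360-180
    print('t',s['time_s'],'pos',s['eef_pos'].round(4),'yaw',round(cur,1),'q7',round(s['q'][6],2),'-> d',d.round(1),'roll',round(np.radians((-(ang-cur)+180)%360-180),3))
E
python3 - <<'E'
from h import *
s,R=pose(); c=get_calibration('wrist'); V=np.array(c['view']); o=-V[:3,:3].T@V[:3,3]
print('cam in tool',R.T@(o-s['eef_pos']), R.T@V[2,:3], c['fx'])
go(.40,.172,.28,-76.5)
E
```

```text
cam in tool [ 0.08284262  0.00089496 -0.15934575] [-2.92479611e-01  7.86645540e-04  9.56271436e-01] 310.8020253088793
t 1.3 pos [0.388  0.2444 0.2867] yaw -32.5 q7 -1.08 -> d [-54.6  49.    6.7] roll 0.768
```

>>> step_arm(steps=[{"dx":-25,"dy":25,"dz":3,"roll":0.15},{"dx":-55,"dy":49,"dz":7,"roll":0.768},{"dx":-55,"dy":49,"dz":7,"roll":0.768},{"dx":-55,"dy":49,"dz":7,"roll":0.768},{"dx":-55,"dy":49,"dz":7,"roll":0.768},{"dx":-55,"dy":49,"dz":7,"roll":0.768},{"dx":-55,"dy":49,"dz":7,"roll":0.768},{"dx":-55,"dy":49,"dz":7,"roll":0.768},{"dx":-55,"dy":49,"dz":7,"roll":0.768}])

```text
time_s: 2.2
eef_pos: [0.4002, 0.1728, 0.2796]
ee_rot: [-0.0, 0.993, 0.122, -0.0]
ft_force: [0.8, -0.4, -0.8]
grip_width: 0.093
grasp_force: 0.0
```

```bash
python3 - <<'E'
from h import *
go(.40,.172,.28,-76.5)
p,d,c=snap('wrist','w1'); np.savez('w1.npz',p=p,d=d,v=c['view'])
p,d,c=snap('side','s1')
p2,d2,c2=snap('top','t1'); np.savez('t1.npz',p=p2,d=d2)
p3=p2[170:270,220:400,::-1]; cv2.imwrite('pics/t1c.png',cv2.resize(p3,None,fx=4,fy=4,interpolation=cv2.INTER_CUBIC))
E
```

```text
t 2.2 pos [0.4002 0.1728 0.2796] yaw -76.0 q7 -1.62 -> d [-0.4  0.7 -0.4] roll 0.009
```

View pics/w1.png

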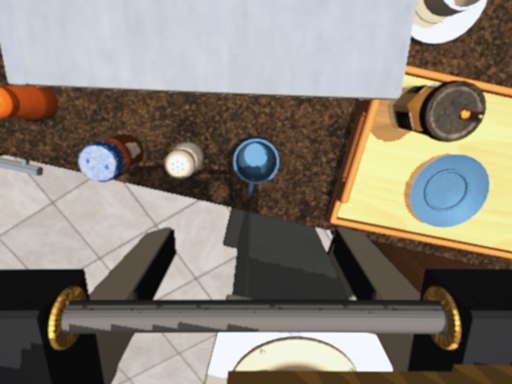

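The wrist view shows the coffee jar (100,160), shaker (183,160), blue cup (256,160) with its handle towards the front (252,188), the saucer (447,190) and the snack jar (455,110).

```bash
cat >> h.py <<'E'
def circ(P):
    P=np.asarray(P,float).copy()
    for _ in range(4):
        A=np.c_[2*P,np.ones(len(P))]; s=np.linalg.lstsq(A,(P**2).sum(1),rcond=None)[0]; r=np.sqrt(s[2]+s[0]**2+s[1]**2)
        e=np.abs(np.hypot(*(P-s[:2]).T)-r); P=P[e<max(2*np.median(e),5e-4)]
    return s[:2].round(4),round(r,4)
def hull(m,box):
    x0,y0,x1,y1=box; k=np.zeros(m.shape,np.uint8); k[y0:y1,x0:x1]=m[y0:y1,x0:x1]
    cs=cv2.findContours(k,cv2.RETR_EXTERNAL,cv2.CHAIN_APPROX_NONE)[0]; return max(cs,key=cv2.contourArea)[:,0,:]
E
python3 - <<'E'
from h import *
z=np.load('w1.npz'); p,d=z['p'],z['d']; c=get_calibration('wrist'); c['view']=z['v']; W=cloud(c,d)
hsv=cv2.cvtColor(p,cv2.COLOR_RGB2HSV); blue=cv2.inRange(hsv,(95,70,40),(130,255,255))
def band(box,lo,hi,m=None):
    x0,y0,x1,y1=box; w=W[y0:y1,x0:x1].reshape(-1,3); k=(w[:,2]>lo)&(w[:,2]<hi)
    if m is not None: k&=m[y0:y1,x0:x1].ravel()>0
    q=w[k]; r=cv2.minEnclosingCircle(q[:,:2].astype(np.float32)) ; print(len(q),'zmax',np.nanmax(w[:,2]).round(4),'encl',np.round(r[0],4),round(r[1],4),'mean',q.mean(0).round(4)); return q
print('cup');q=band((225,130,290,185),.046,.06,blue)
print('shaker');band((160,138,208,180),.06,.1); print('jar');band((75,132,125,182),.078,.1)
print('snack');band((420,75,490,145),.1,.13);
for n,b,h in [('cup rim',(225,130,290,186),.054),('saucer',(395,145,500,235),.023)]:
    P=plane(c,hull(blue,b),h); print(n,circ(P[:,:2]))
m=cv2.morphologyEx(blue,cv2.MORPH_OPEN,np.ones((9,9)))
# handle
k=(blue>0)&(W[:,:,2]>.02)&(W[:,:,2]<.06); ys,xs=np.nonzero(k[178:200,235:270]); 
w=W[178:200,235:270][ys,xs]; w=w[w[:,0]<.372]; print('handle',len(w),w.mean(0) if len(w) else '')
hs=hull(blue,(225,130,290,200)); i=hs[:,1].argmax(); print('handle low px',hs[i],plane(c,[hs[i]],.035))
E
```

```text
cup
433 zmax 0.0574 encl [0.4033 0.1727] 0.0309 mean [0.4034 0.1714 0.0537]
shaker
733 zmax 0.0915 encl [0.3844 0.2597] 0.0174 mean [0.3875 0.2578 0.0839]
jar
1300 zmax 0.0927 encl [0.366 0.348] 0.0231 mean [0.3676 0.3462 0.0884]
snack
3261 zmax 0.1133 encl [ 0.5143 -0.009 ] 0.0317 mean [ 0.5146 -0.0065  0.1099]
cup rim (array([0.4058, 0.1724]), np.float64(0.0291))
saucer (array([ 0.422 , -0.1009]), np.float64(0.0518))
handle 49 [0.36520097 0.16976401 0.04629481]
handle low px [248 194] [[0.3546104  0.17015868 0.035     ]]
```

View pics/t1c.png

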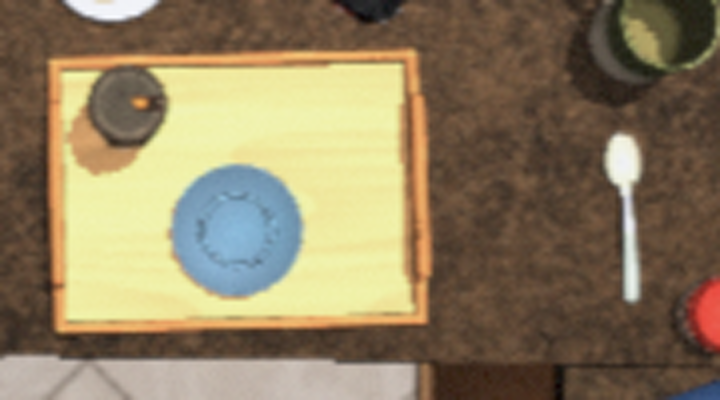

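The cropped top view shows the tray turned slightly (front edge rising right, about +2.2° yaw) with the saucer at the middle, and the spoon lying with its bowl to the back at (622,155).

```bash
python3 - <<'E'
from h import *
go(.4045,.1722,.03,-87)
z=np.load('t1.npz'); p,d=z['p'],z['d']; c=get_calibration('top'); W=cloud(c,d)
hsv=cv2.cvtColor(p,cv2.COLOR_RGB2HSV); oak=cv2.inRange(hsv,(8,60,100),(32,255,255)); h=hull(oak,(225,175,332,258))
P=plane(c,h,.032)[:,:2]
# side rails by rotating extents
for name,sel,ax in [('front',(P[:,0]<.38),1),('back',(P[:,0]>.55),1),('left',(P[:,1]>.02),0),('right',(P[:,1]<-.215),0)]:
    Q=P[sel].astype(np.float32); vx,vy,x0,y0=cv2.fitLine(Q,cv2.DIST_HUBER,0,.01,.01).ravel(); print(name,len(Q),np.degrees(np.arctan2(vy,vx)).round(2),x0.round(4),y0.round(4))
E
```

```text
t 2.35 pos [0.4003 0.1727 0.2796] yaw -76.0 q7 -1.62 -> d [  4.    1.6 249.6] roll 0.191
front 122 -88.29 0.3427 -0.1361
back 219 89.25 0.579 -0.1014
left 141 4.85 0.5182 0.0604
right 118 1.26 0.4359 -0.254
```

>>> step_arm(hand=0.65, steps=[{"dx":4,"dy":2,"dz":40,"roll":0.14},{"dx":4,"dy":2,"dz":85,"roll":0.19},{"dx":4,"dy":2,"dz":130,"roll":0.19},{"dx":4,"dy":2,"dz":165,"roll":0.19},{"dx":4,"dy":2,"dz":190,"roll":0.19},{"dx":4,"dy":2,"dz":210,"roll":0.19},{"dx":4,"dy":2,"dz":225,"roll":0.19},{"dx":4,"dy":2,"dz":240,"roll":0.19},{"dx":4,"dy":2,"dz":249,"roll":0.19},{"dx":4,"dy":2,"dz":249,"roll":0.19},{"dx":4,"dy":2,"dz":249,"roll":0.19}])

```text
time_s: 3.45
eef_pos: [0.4047, 0.1717, 0.0307]
ee_rot: [0.0, 1.0, 0.026, -0.0]
ft_force: [-0.5, 0.2, 0.5]
grip_width: 0.0768
grasp_force: 0.0
```

>>> step_arm(hand=-1, steps=[{"dx":0},{"dx":0},{"dx":0},{"dx":0},{"dx":0},{"dx":0},{"dx":0},{"dx":0},{"dx":0},{"dx":0}])

```text
schema error: expected keys dx, dy, dz, roll
```

>>> step_arm(hand=-1, steps=[{"dx":0,"dy":0,"dz":0,"roll":0},{"dx":0,"dy":0,"dz":0,"roll":0},{"dx":0,"dy":0,"dz":0,"roll":0},{"dx":0,"dy":0,"dz":0,"roll":0},{"dx":0,"dy":0,"dz":0,"roll":0},{"dx":0,"dy":0,"dz":0,"roll":0},{"dx":0,"dy":0,"dz":0,"roll":0},{"dx":0,"dy":0,"dz":0,"roll":0}])

```text
time_s: 4.25
eef_pos: [0.4048, 0.172, 0.031]
ee_rot: [-0.0, 1.0, 0.026, 0.0]
ft_force: [0.2, 0.2, 7.0]
grip_width: 0.0558
grasp_force: 30.0
```

>>> step_arm(steps=[{"dx":0,"dy":0,"dz":-40,"roll":0},{"dx":0,"dy":0,"dz":-90,"roll":0},{"dx":0,"dy":30,"dz":-130,"roll":-0.14},{"dx":0,"dy":70,"dz":-160,"roll":-0.28},{"dx":0,"dy":110,"dz":-190,"roll":-0.42},{"dx":0,"dy":150,"dz":-210,"roll":-0.56},{"dx":0,"dy":190,"dz":-225,"roll":-0.7},{"dx":0,"dy":230,"dz":-225,"roll":-0.84},{"dx":0,"dy":270,"dz":-225,"roll":-0.98},{"dx":0,"dy":310,"dz":-225,"roll":-1.12},{"dx":0,"dy":350,"dz":-225,"roll":-1.26},{"dx":0,"dy":390,"dz":-225,"roll":-1.4}])

```text
time_s: 5.45
eef_pos: [0.4248, -0.2145, 0.2556]
ee_rot: [-0.0, 0.759, 0.651, 0.0]
ft_force: [0.9, 0.9, -0.6]
grip_width: 0.056
grasp_force: 30.0
```

```bash
python3 - <<'E'
from h import *
go(.422,-.101,.046,2.2)
p,d,c=snap('wrist','w2'); np.savez('w2.npz',p=p,d=d,v=c['view'])
E
```

```text
t 5.45 pos [ 0.4248 -0.2145  0.2556] yaw -8.8 q7 0.41 -> d [111.7 -20.2 209.7] roll -0.193
```

View pics/w2.png

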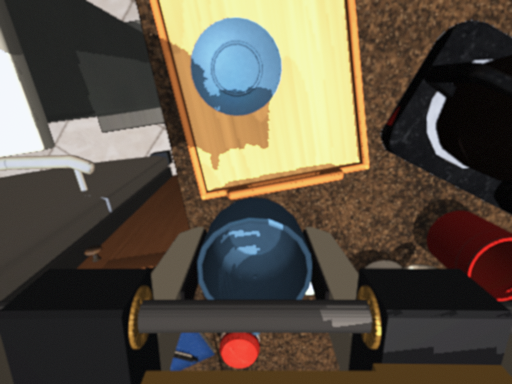

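The wrist view shows the cup held at (255,255), handle hidden; the saucer at (237,66) with its ring; the tray's front rim at left (155–205), back rim at right (355–365), and right end board at (285,182).

```bash
python3 - <<'E'
from h import *
z=np.load('w2.npz'); p,d=z['p'],z['d']; c=get_calibration('wrist'); c['view']=z['v']; W=cloud(c,d)
hsv=cv2.cvtColor(p,cv2.COLOR_RGB2HSV); blue=cv2.inRange(hsv,(95,70,40),(130,255,255))
P=plane(c,hull(blue,(175,5,300,125)),.023); print('saucer',circ(P[:,:2]), W[66,237],W[40,310])
oak=cv2.inRange(hsv,(5,80,80),(35,255,255)); cs=cv2.morphologyEx(oak,cv2.MORPH_CLOSE,np.ones((3,3)))
for n,lo,hi,f in [('front',.017,.027,lambda w:w[...,0]<.39),('back',.017,.027,lambda w:w[...,0]>.5),('end',.036,.048,lambda w:w[...,1]<-.2)]:
    k=(W[:,:,2]>lo)&(W[:,:,2]<hi)&(oak>0)&f(W); k[205:]=0; Q=W[k]; vx,vy,x0,y0=cv2.fitLine(Q[:,:2].astype(np.float32),cv2.DIST_HUBER,0,.01,.01).ravel(); print(n,len(Q),np.degrees(np.arctan(vy/vx)).round(2),Q.mean(0).round(4))
# outer contour on known planes: front rim outer left edge, back rim outer right edge
for n,z0,side in [('front',.022,0),('back',.022,1)]:
    px=[]
    for v in range(20,150,2):
        u=np.nonzero(oak[v,140:390])[0]+140; px.append((u[0] if side==0 else u[-1],v))
    Q=plane(c,px,z0)[:,:2].astype(np.float32); vx,vy,x0,y0=cv2.fitLine(Q,cv2.DIST_HUBER,0,.01,.01).ravel(); print(n,np.degrees(np.arctan(vy/vx)).round(2),x0,y0)
E
```

```text
saucer (array([ 0.4221, -0.0998]), np.float64(0.0518)) [ 0.42364238 -0.09728064  0.01742871] [ 0.51317734 -0.08208024  0.01136038]
front 1767 -86.91 [ 0.3505 -0.1344  0.0223]
back 1536 -89.52 [ 0.5598 -0.1513  0.0226]
end 1040 2.41 [ 0.4608 -0.2439  0.0431]
front -87.59 0.34258014 -0.09737246
back 87.78 0.5979937 -0.15634915
```

```bash
python3 - <<'E'
from h import *
z=np.load('w2.npz'); p,d=z['p'],z['d']; c=get_calibration('wrist'); c['view']=z['v']; W=cloud(c,d)
hsv=cv2.cvtColor(p,cv2.COLOR_RGB2HSV); blue=cv2.inRange(hsv,(95,60,30),(130,255,255))
k=(blue>0)&(W[:,:,2]>.270)&(W[:,:,2]<.286); k[:190]=0; k[:,:190]=0;k[:,320:]=0; Q=W[k]; print(len(Q),np.nanmax(Q[:,2]),circ(Q[:,:2]),Q.mean(0))
s,R=pose(); ce=np.r_[circ(Q[:,:2])[0],s['eef_pos'][2]]; print('in tool',R.T@(ce-s['eef_pos']))
go(.4221,-.0998,.046,2.4)
E
```

```text
2592 0.28353784354404066 (array([ 0.4264, -0.2135]), np.float64(0.0267)) [ 0.42723377 -0.20658884  0.2772725 ]
in tool [ 8.97694813e-03  6.07734279e-04 -3.36597984e-05]
t 5.5 pos [ 0.4245 -0.2223  0.2563] yaw -8.4 q7 0.43 -> d [121.7 -20.8 209.8] roll -0.188
```

>>> step_arm(steps=[{"dx":40,"dy":-7,"dz":0,"roll":-0.1},{"dx":80,"dy":-14,"dz":0,"roll":-0.188},{"dx":122,"dy":-21,"dz":20,"roll":-0.188},{"dx":122,"dy":-21,"dz":60,"roll":-0.188},{"dx":122,"dy":-21,"dz":100,"roll":-0.188},{"dx":122,"dy":-21,"dz":135,"roll":-0.188},{"dx":122,"dy":-21,"dz":165,"roll":-0.188},{"dx":122,"dy":-21,"dz":180,"roll":-0.188},{"dx":122,"dy":-21,"dz":180,"roll":-0.188},{"dx":122,"dy":-21,"dz":180,"roll":-0.188}])

```text
time_s: 6.5
eef_pos: [0.4237, -0.0896, 0.0758]
ee_rot: [-0.0, 0.697, 0.717, -0.0]
ft_force: [0.3, 0.0, -0.5]
grip_width: 0.0563
grasp_force: 30.0
```

```bash
python3 - <<'E'
from h import *
go(.4221,-.0998,.0465,2.4)
E
```

```text
t 6.5 pos [ 0.4237 -0.0896  0.0758] yaw 1.6 q7 0.48 -> d [-10.2  -1.9  29.3] roll -0.015
```

>>> step_arm(steps=[{"dx":-10,"dy":-2,"dz":0,"roll":-0.015},{"dx":-10,"dy":-2,"dz":8,"roll":-0.015},{"dx":-10,"dy":-2,"dz":16,"roll":-0.015},{"dx":-10,"dy":-2,"dz":22,"roll":-0.015},{"dx":-10,"dy":-2,"dz":26,"roll":-0.015},{"dx":-10,"dy":-2,"dz":29,"roll":-0.015},{"dx":-10,"dy":-2,"dz":29,"roll":-0.015},{"dx":-10,"dy":-2,"dz":29,"roll":-0.015}])

```text
time_s: 7.3
eef_pos: [0.4222, -0.0995, 0.0465]
ee_rot: [-0.0, 0.692, 0.722, -0.0]
ft_force: [-1.1, 0.2, -1.8]
grip_width: 0.056
grasp_force: 30.0
```

>>> step_arm(hand=0.6, steps=[{"dx":0,"dy":0,"dz":0,"roll":0},{"dx":0,"dy":0,"dz":0,"roll":0},{"dx":0,"dy":0,"dz":0,"roll":0},{"dx":0,"dy":0,"dz":0,"roll":0},{"dx":0,"dy":0,"dz":-20,"roll":0},{"dx":0,"dy":0,"dz":-50,"roll":0},{"dx":0,"dy":0,"dz":-90,"roll":0},{"dx":-45,"dy":0,"dz":-130,"roll":0},{"dx":-90,"dy":0,"dz":-170,"roll":0},{"dx":-130,"dy":0,"dz":-200,"roll":0},{"dx":-130,"dy":0,"dz":-200,"roll":0},{"dx":-130,"dy":0,"dz":-200,"roll":0}])

```text
time_s: 8.5
eef_pos: [0.4283, -0.2322, 0.2487]
ee_rot: [0.002, 0.693, 0.721, 0.001]
ft_force: [0.0, -0.4, -0.2]
grip_width: 0.0746
grasp_force: 0.0
```

```bash
python3 - <<'E'
from h import *
go(.4355,-.421,.25,94)
p,d,c=snap('wrist','w3'); np.savez('w3.npz',p=p,d=d,v=c['view']); W=cloud(c,d)
hsv=cv2.cvtColor(p,cv2.COLOR_RGB2HSV); blue=cv2.inRange(hsv,(95,60,30),(130,255,255))
k=(blue>0)&(W[:,:,2]>.06)&(W[:,:,2]<.08); Q=W[k]; print(len(Q),np.nanmax(Q[:,2]),circ(Q[:,:2]),cv2.minEnclosingCircle(Q[:,:2].astype(np.float32)))
E
```

```text
t 8.5 pos [ 0.4283 -0.2322  0.2487] yaw 2.2 q7 0.62 -> d [-189.    -0.2   -0.9] roll -1.601
844 0.07277879161206749 (array([ 0.4241, -0.1018]), np.float64(0.0273)) ((0.4251128137111664, -0.10964253544807434), 0.03764349967241287)
```

View pics/w3.png

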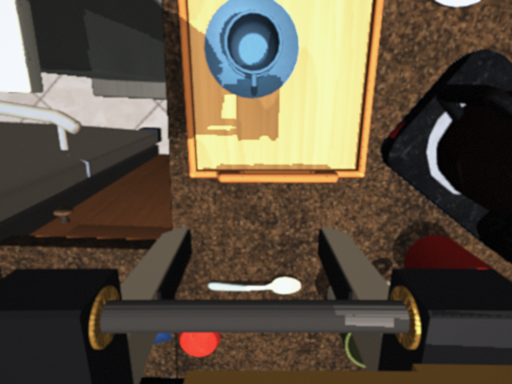

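The wrist view shows the cup upright on the saucer (253,42) with its handle pointing right (254,90), and the spoon on the worktop from (208,285) to the bowl end (302,285).

```bash
python3 - <<'E'
from h import *
z=np.load('w3.npz'); p,d=z['p'],z['d']; c=get_calibration('wrist'); c['view']=z['v']; W=cloud(c,d)
hsv=cv2.cvtColor(p,cv2.COLOR_RGB2HSV); m=cv2.inRange(hsv,(0,0,120),(180,80,255))
k=np.zeros_like(m);k[270:298,195:315]=m[270:298,195:315]
h=hull(m,(195,270,315,298)); f=np.zeros_like(m); cv2.drawContours(f,[h.reshape(-1,1,2)],-1,1,-1); v,u=np.nonzero(f)
P=plane(c,np.c_[u,v],.007)[:,:2]; print(len(P),np.nanmedian(W[v,u,2]))
i=P[:,0].argmin();
a=np.linalg.svd(P-P.mean(0),full_matrices=False)[2][0]; a*=np.sign(a[0]); n=np.array([-a[1],a[0]]); t=(P-P.mean(0))@a; w=(P-P.mean(0))@n
mid=(t.min()+t.max())/2; near=np.abs(t-mid)<.005
print('yaw',np.degrees(np.arctan2(a[1],a[0])),'len',np.ptp(t),'wid',np.ptp(w),'mid w',w[near].min(),w[near].max()); ce=P.mean(0)+a*mid+n*w[near].mean()*1; print('centre',ce)
for s in np.linspace(t.min()+.005,t.max()-.005,7):
    q=np.abs(t-s)<.004; print(round(s-mid,3),w[q].min().round(4),w[q].max().round(4))
blue=cv2.inRange(hsv,(95,60,30),(130,255,255))
k=(blue>0)&(W[:,:,2]>.04)&(W[:,:,2]<.064)&(W[:,:,1]<-.135); print('handle',k.sum(),W[k].mean(0))
go(ce[0],ce[1],.15,-86.5)
E
```

```text
887 0.006878049522240642
yaw 3.754693648732057 len 0.1384014730637069 wid 0.03101621779007946 mid w -0.0063152787580422415 0.002495821079003046
centre [ 0.43874091 -0.42419689]
-0.064 -0.0044 0.0078
-0.043 -0.0067 0.0072
-0.021 -0.0074 0.0031
0.0 -0.0063 0.0025
0.021 -0.0069 0.0068
0.043 -0.0145 0.0164
0.064 -0.0114 0.0108
handle 73 [ 0.42627595 -0.14302032  0.06082534]
t 8.55 pos [ 0.4278 -0.2301  0.2472] yaw 2.3 q7 0.62 -> d [-194.4    2.9   97.3] roll 1.551
```

>>> step_arm(hand=-0.2, steps=[{"dx":-30,"dy":0,"dz":0,"roll":0.14},{"dx":-60,"dy":0,"dz":0,"roll":0.28},{"dx":-90,"dy":1,"dz":0,"roll":0.42},{"dx":-120,"dy":2,"dz":10,"roll":0.56},{"dx":-150,"dy":3,"dz":30,"roll":0.7},{"dx":-180,"dy":3,"dz":50,"roll":0.84},{"dx":-193,"dy":3,"dz":70,"roll":0.98},{"dx":-193,"dy":3,"dz":90,"roll":1.12},{"dx":-193,"dy":3,"dz":110,"roll":1.26},{"dx":-193,"dy":3,"dz":120,"roll":1.4},{"dx":-193,"dy":3,"dz":120,"roll":1.54},{"dx":-193,"dy":3,"dz":120,"roll":1.55}])

```text
time_s: 9.75
eef_pos: [0.4389, -0.4198, 0.1245]
ee_rot: [-0.001, 1.0, 0.031, -0.002]
ft_force: [-0.6, 0.8, 1.1]
grip_width: 0.0373
grasp_force: 0.0
```

>>> step_arm(steps=[{"dx":0,"dy":0,"dz":0,"roll":0},{"dx":0,"dy":0,"dz":0,"roll":0}])

```text
time_s: 9.95
eef_pos: [0.4391, -0.4215, 0.1265]
ee_rot: [-0.0, 0.999, 0.034, -0.0]
ft_force: [0.1, -0.6, 0.3]
grip_width: 0.0375
grasp_force: 0.0
```

```bash
python3 - <<'E'
from h import *
go(.4388,-.423,.0105,-86.8)
p,d,c=snap('wrist','w4')
E
```

```text
t 9.95 pos [ 0.4391 -0.4215  0.1265] yaw -86.2 q7 -0.16 -> d [ -0.4   1.5 116. ] roll 0.011
```

View pics/w4.png

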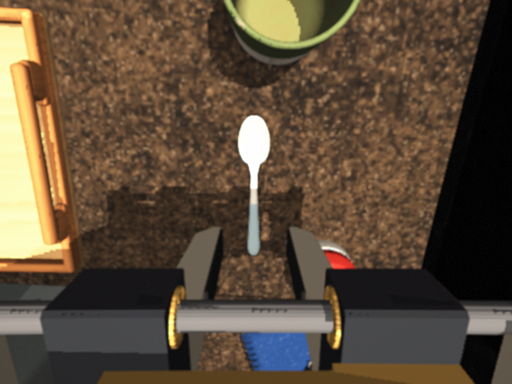

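The spoon lies upright in the picture at column 254, between the fingers (208–300), aligned with the tool.

>>> step_arm(steps=[{"dx":0,"dy":1,"dz":40,"roll":0.01},{"dx":0,"dy":1,"dz":70,"roll":0.01},{"dx":0,"dy":1,"dz":90,"roll":0.01},{"dx":0,"dy":1,"dz":102,"roll":0.01},{"dx":0,"dy":1,"dz":110,"roll":0.01},{"dx":0,"dy":1,"dz":115.5,"roll":0.01},{"dx":0,"dy":1,"dz":115.5,"roll":0.01},{"dx":0,"dy":1,"dz":115.5,"roll":0.01},{"dx":0,"dy":1,"dz":115.5,"roll":0.01}])

```text
time_s: 10.9
eef_pos: [0.4395, -0.4234, 0.0119]
ee_rot: [0.0, 1.0, 0.027, 0.0]
ft_force: [-0.1, 0.2, 0.5]
grip_width: 0.0371
grasp_force: 0.0
```

>>> step_arm(hand=-1, steps=[{"dx":0,"dy":0,"dz":0,"roll":0},{"dx":0,"dy":0,"dz":0,"roll":0},{"dx":0,"dy":0,"dz":0,"roll":0},{"dx":0,"dy":0,"dz":0,"roll":0},{"dx":0,"dy":0,"dz":0,"roll":0},{"dx":0,"dy":0,"dz":0,"roll":0},{"dx":0,"dy":0,"dz":0,"roll":0},{"dx":0,"dy":0,"dz":0,"roll":0}])

```text
time_s: 11.7
eef_pos: [0.4393, -0.4231, 0.0114]
ee_rot: [-0.0, 1.0, 0.027, 0.0]
ft_force: [0.6, 1.2, 5.8]
grip_width: 0.02
grasp_force: 29.9
```

>>> step_arm(steps=[{"dx":0,"dy":0,"dz":-15,"roll":0},{"dx":0,"dy":0,"dz":-40,"roll":0},{"dx":0,"dy":0,"dz":-80,"roll":0},{"dx":0,"dy":0,"dz":-120,"roll":0},{"dx":0,"dy":0,"dz":-150,"roll":0},{"dx":0,"dy":0,"dz":-150,"roll":0},{"dx":0,"dy":0,"dz":-150,"roll":0}])

```text
time_s: 12.4
eef_pos: [0.4393, -0.4231, 0.1621]
ee_rot: [0.0, 1.0, 0.027, 0.001]
ft_force: [-0.6, 0.4, -1.0]
grip_width: 0.0196
grasp_force: 29.9
```

```bash
python3 - <<'E'
from h import *
go(.43,-.197,.2,-87.6); print(manip.sense()['grip_width'])
p,d,c=snap('wrist','w5'); np.savez('w5.npz',p=p,d=d,v=c['view'])
E
```

```text
t 12.4 pos [ 0.4393 -0.4231  0.1621] yaw -86.9 q7 -0.2 -> d [   2.9 -226.2  -38.1] roll 0.012
0.019635360022055962
```

View pics/w5.png

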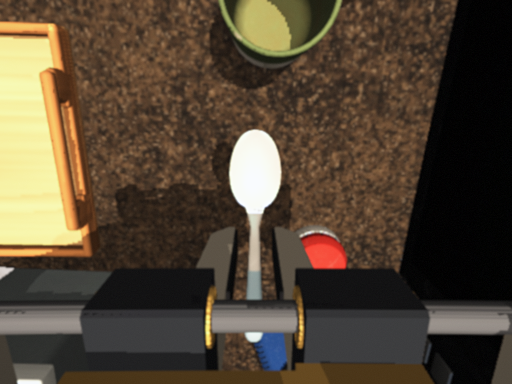

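The spoon is held straight, with its bowl at (255,170) and tip at (255,130).

```bash
python3 - <<'E'
from h import *
z=np.load('w5.npz'); p,d=z['p'],z['d']; c=get_calibration('wrist'); c['view']=z['v']; W=cloud(c,d)
hsv=cv2.cvtColor(p,cv2.COLOR_RGB2HSV); m=cv2.inRange(hsv,(0,0,120),(180,80,255)); m[:110]=0;m[262:]=0;m[:,:225]=0;m[:,285:]=0
v,u=np.nonzero(m); P=W[v,u]; P=P[P[:,2]>.1]; s,R=pose(); T=(P-s['eef_pos'])@R*1000
print('tip x',np.nanmax(T[:,0]),'z',np.nanmedian(T[:,2]))
for lo in range(10,75,10):
    q=(T[:,0]>lo)&(T[:,0]<lo+10)
    if q.any(): print(lo,q.sum(),T[q].mean(0).round(1),np.ptp(T[q,1]).round(1),T[q,2].max().round(1))
E
```

```text
tip x 66.620423580597 z 3.989970373690939
10 190 [15.3 -0.3 -2.4] 16.5 0.6
20 467 [26.   0.4  1.9] 20.4 6.1
30 851 [35.1  0.4  5.1] 26.8 9.1
40 892 [45.   0.5  5.8] 27.2 9.9
50 775 [54.8  0.5  4.7] 25.6 8.9
60 331 [62.8  0.6  2.3] 18.7 5.2
```

```bash
python3 - <<'E'
from h import *
go(.4362,-.197,.08,-87.3)
E
```

```text
t 12.45 pos [ 0.439  -0.4226  0.1611] yaw -86.9 q7 -0.2 -> d [   9.3 -225.4   81.2] roll 0.007
```

>>> step_arm(steps=[{"dx":2,"dy":-40,"dz":0,"roll":0.007},{"dx":4,"dy":-85,"dz":0,"roll":0.007},{"dx":6,"dy":-130,"dz":0,"roll":0.007},{"dx":8,"dy":-175,"dz":0,"roll":0.007},{"dx":9,"dy":-215,"dz":10,"roll":0.007},{"dx":9,"dy":-225,"dz":40,"roll":0.007},{"dx":9,"dy":-225,"dz":80,"roll":0.007},{"dx":9,"dy":-225,"dz":90,"roll":0.007},{"dx":9,"dy":-225,"dz":90,"roll":0.007},{"dx":9,"dy":-225,"dz":90,"roll":0.007},{"dx":9,"dy":-225,"dz":90,"roll":0.007}])

```text
time_s: 13.55
eef_pos: [0.4361, -0.1984, 0.0716]
ee_rot: [0.0, 1.0, 0.023, 0.0]
ft_force: [0.3, -0.1, -0.3]
grip_width: 0.0197
grasp_force: 29.9
```

```bash
python3 - <<'E'
from h import *
go(.4362,-.197,.022,-87.3)
E
```

```text
t 13.55 pos [ 0.4361 -0.1984  0.0716] yaw -87.4 q7 -0.27 -> d [ 0.2 -1.4 49.6] roll -0.001
```

>>> step_arm(steps=[{"dx":0,"dy":-1.4,"dz":20,"roll":0},{"dx":0,"dy":-1.4,"dz":32,"roll":0},{"dx":0,"dy":-1.4,"dz":40,"roll":0},{"dx":0,"dy":-1.4,"dz":45,"roll":0},{"dx":0,"dy":-1.4,"dz":48,"roll":0},{"dx":0,"dy":-1.4,"dz":49.5,"roll":0},{"dx":0,"dy":-1.4,"dz":49.5,"roll":0},{"dx":0,"dy":-1.4,"dz":49.5,"roll":0}])

```text
time_s: 14.35
eef_pos: [0.4361, -0.1966, 0.0219]
ee_rot: [0.0, 1.0, 0.023, 0.0]
ft_force: [-0.6, 1.3, 0.2]
grip_width: 0.0202
grasp_force: 29.9
```

>>> step_arm(hand=-0.3, steps=[{"dx":0,"dy":0,"dz":0,"roll":0},{"dx":0,"dy":0,"dz":0,"roll":0},{"dx":0,"dy":0,"dz":0,"roll":0},{"dx":0,"dy":0,"dz":0,"roll":0},{"dx":0,"dy":0,"dz":-30,"roll":0},{"dx":0,"dy":0,"dz":-70,"roll":0},{"dx":0,"dy":0,"dz":-115,"roll":0},{"dx":0,"dy":0,"dz":-160,"roll":0},{"dx":0,"dy":0,"dz":-200,"roll":0},{"dx":0,"dy":0,"dz":-230,"roll":0},{"dx":0,"dy":0,"dz":-230,"roll":0},{"dx":0,"dy":0,"dz":-230,"roll":0}])

```text
time_s: 15.55
eef_pos: [0.4362, -0.196, 0.2517]
ee_rot: [-0.0, 1.0, 0.024, 0.001]
ft_force: [-0.7, 0.5, -0.2]
grip_width: 0.0323
grasp_force: 0.0
```

```bash
python3 - <<'E'
from h import *
p,d,c=snap('wrist','w6'); np.savez('w6.npz',p=p,d=d,v=c['view'])
go(.385,.259,.25,-76.5)
E
```

```text
t 15.6 pos [ 0.4357 -0.1959  0.251 ] yaw -87.3 q7 -0.65 -> d [ -29.1 -456.8    1.4] roll -0.188
```

View pics/w6.png

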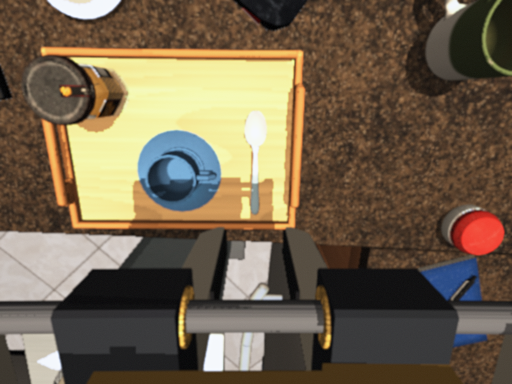

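The whole tray is visible: snack jar lid at (62,88), cup on saucer at (178,172) with its handle to the right, and the spoon from (255,115, bowl) to (255,212), right of the saucer.

```bash
python3 - <<'E'
from h import *
z=np.load('w6.npz'); p,d=z['p'],z['d']; c=get_calibration('wrist'); c['view']=z['v']; W=cloud(c,d)
hsv=cv2.cvtColor(p,cv2.COLOR_RGB2HSV); blue=cv2.inRange(hsv,(95,70,40),(125,255,255))
P=plane(c,hull(blue,(125,120,225,218)),.021); print('saucer',circ(P[:,:2]))
k=(blue>0)&(W[:,:,2]>.062); Q=W[k]; Q=Q[np.abs(Q[:,1]+.1)<.035]; print('cup',len(Q),circ(Q[:,:2]),Q[:,2].max())
m=cv2.inRange(hsv,(0,0,110),(180,75,255)); h=hull(m,(235,105,275,218)); f=np.zeros_like(m); cv2.drawContours(f,[h.reshape(-1,1,2)],-1,1,-1); v,u=np.nonzero(f); P=plane(c,np.c_[u,v],.017)[:,:2]
bt=P[P[:,0]>P[:,0].max()-.04].mean(0); hd=P[P[:,0]<P[:,0].min()+.03].mean(0); a=bt-hd; a/=np.hypot(*a); t=(P-hd)@a; ce=hd+a*(t.min()+t.max())/2; print('spoon',np.degrees(np.arctan2(a[1],a[0])),np.ptp(t),ce, P[:,0].min(),P[:,0].max())
x0,y0,x1,y1=15,45,100,130; w=W[y0:y1,x0:x1].reshape(-1,3); q=w[(w[:,2]>.1)]; print('snack',len(q),circ(cv2.convexHull(q[:,:2].astype(np.float32))[:,0]),cv2.minEnclosingCircle(q[:,:2].astype(np.float32)),np.percentile(q[:,2],95),'range',q[:,:2].min(0),q[:,:2].max(0))
oak=cv2.inRange(hsv,(5,80,80),(35,255,255))
for n,lo,hi,g in [('front',.016,.028,lambda w:(w[...,0]<.38)&(abs(w[...,1]+.1)<.13)),('back',.016,.028,lambda w:(w[...,0]>.54)&(abs(w[...,1]+.12)<.1)),('right',.036,.05,lambda w:w[...,1]<-.2),('left',.036,.05,lambda w:(w[...,1]>.02)&(w[...,0]<.48))]:
    k=(W[:,:,2]>lo)&(W[:,:,2]<hi)&(oak>0)&g(W); k[225:]=0; Q=W[k]; vx,vy,x,y=cv2.fitLine(Q[:,:2].astype(np.float32),cv2.DIST_HUBER,0,.01,.01).ravel(); print(n,len(Q),np.degrees(np.arctan(vy/vx)).round(2),Q.mean(0).round(4))
E
```

```text
saucer (array([ 0.4216, -0.0993]), np.float64(0.0518))
cup 602 (array([ 0.4251, -0.102 ]), np.float64(0.0271)) 0.07200301702263677
spoon 1.3313724407131355 0.13519465602220604 [ 0.43533857 -0.19718979] 0.36772244387500774 0.5029787880372438
snack 4084 (array([ 0.5141, -0.0105]), np.float64(0.0308)) ((0.5144840478897095, -0.010334521532058716), 0.03162384778261185) 0.11152442594956138 range [ 0.4830502  -0.04157459] [0.54498945 0.02064486]
front 641 -87.64 [ 0.35   -0.0876  0.0211]
back 1573 -88.07 [ 0.562  -0.1192  0.0225]
right 1151 2.0 [ 0.4652 -0.2452  0.0432]
left 920 2.02 [0.429  0.0428 0.0425]
```

>>> step_arm(hand=0.3, steps=[{"dx":8,"dy":-45,"dz":0,"roll":0},{"dx":16,"dy":-90,"dz":0,"roll":0},{"dx":18,"dy":-135,"dz":0,"roll":0},{"dx":18,"dy":-180,"dz":0,"roll":-0.04},{"dx":18,"dy":-225,"dz":0,"roll":-0.08},{"dx":16,"dy":-270,"dz":0,"roll":-0.12},{"dx":10,"dy":-315,"dz":0,"roll":-0.188},{"dx":0,"dy":-360,"dz":0,"roll":-0.188},{"dx":-13,"dy":-405,"dz":0,"roll":-0.188},{"dx":-25,"dy":-440,"dz":0,"roll":-0.188},{"dx":-29,"dy":-457,"dz":0,"roll":-0.188},{"dx":-29,"dy":-457,"dz":0,"roll":-0.188}])

```text
time_s: 16.8
eef_pos: [0.3847, 0.2602, 0.2504]
ee_rot: [0.001, 0.993, 0.119, -0.001]
ft_force: [0.0, -0.1, -0.1]
grip_width: 0.06
grasp_force: 0.0
```

>>> step_arm(steps=[{"dx":0,"dy":0,"dz":0,"roll":0},{"dx":0,"dy":0,"dz":0,"roll":0}])

```text
time_s: 17.0
eef_pos: [0.3863, 0.2568, 0.2515]
ee_rot: [0.0, 0.993, 0.116, -0.0]
ft_force: [0.7, -0.0, -0.3]
grip_width: 0.0603
grasp_force: 0.0
```

```bash
python3 - <<'E'
from h import *
go(.385,.2595,.051,-76.5)
p,d,c=snap('wrist','w7'); W=cloud(c,d); s,R=pose()
for n,(x,y,r) in dict(shaker=(.385,.2595,.035),jar=(.366,.347,.035)).items():
    w=W[(np.hypot(W[:,:,0]-x,W[:,:,1]-y)<r)&(W[:,:,2]>.055)]; zz=np.nanpercentile(w[:,2],98); q=w[w[:,2]>zz-(.025 if n=='shaker' else .012)]
    print(n,len(w),zz,cv2.minEnclosingCircle(q[:,:2].astype(np.float32)),circ(cv2.convexHull(q[:,:2].astype(np.float32))[:,0]))
E
```

```text
t 17.0 pos [0.3863 0.2568 0.2515] yaw -76.7 q7 -1.43 -> d [ -0.6  -3.  200.5] roll -0.004
shaker 12623 0.3579028849619003 ((0.39468324184417725, 0.25952890515327454), 0.03329985961318016) (array([0.385 , 0.2595]), np.float64(0.0349))
jar 1759 0.09136502761301978 ((0.36557698249816895, 0.3484955132007599), 0.023198872804641724) (array([0.3659, 0.3483]), np.float64(0.0226))
```

>>> step_arm(steps=[{"dx":-1,"dy":-3,"dz":40,"roll":0},{"dx":-1,"dy":-3,"dz":85,"roll":0},{"dx":-1,"dy":-3,"dz":120,"roll":0},{"dx":-1,"dy":-3,"dz":150,"roll":0},{"dx":-1,"dy":-3,"dz":175,"roll":0},{"dx":-1,"dy":-3,"dz":190,"roll":0},{"dx":-1,"dy":-3,"dz":200,"roll":0},{"dx":-1,"dy":-3,"dz":200,"roll":0},{"dx":-1,"dy":-3,"dz":200,"roll":0},{"dx":-1,"dy":-3,"dz":200,"roll":0}])

```text
time_s: 18.05
eef_pos: [0.3846, 0.261, 0.0522]
ee_rot: [-0.0, 0.993, 0.117, 0.0]
ft_force: [-0.5, 0.0, 0.9]
grip_width: 0.0605
grasp_force: 0.0
```

>>> step_arm(hand=-1, steps=[{"dx":0,"dy":0,"dz":0,"roll":0},{"dx":0,"dy":0,"dz":0,"roll":0},{"dx":0,"dy":0,"dz":0,"roll":0},{"dx":0,"dy":0,"dz":0,"roll":0},{"dx":0,"dy":0,"dz":0,"roll":0},{"dx":0,"dy":0,"dz":0,"roll":0},{"dx":0,"dy":0,"dz":0,"roll":0}])

```text
time_s: 18.75
eef_pos: [0.3841, 0.2613, 0.0517]
ee_rot: [-0.0, 0.993, 0.117, 0.0]
ft_force: [0.1, -0.6, 3.6]
grip_width: 0.0364
grasp_force: 29.9
```

>>> step_arm(steps=[{"dx":0,"dy":0,"dz":-20,"roll":0},{"dx":0,"dy":0,"dz":-60,"roll":0},{"dx":0,"dy":0,"dz":-105,"roll":0},{"dx":0,"dy":0,"dz":-150,"roll":0},{"dx":0,"dy":0,"dz":-190,"roll":0},{"dx":0,"dy":0,"dz":-200,"roll":0},{"dx":0,"dy":0,"dz":-200,"roll":0},{"dx":0,"dy":0,"dz":-200,"roll":0}])

```text
time_s: 19.55
eef_pos: [0.3831, 0.2615, 0.2505]
ee_rot: [0.0, 0.993, 0.118, -0.001]
ft_force: [0.1, -0.1, -2.4]
grip_width: 0.037
grasp_force: 29.5
```

```bash
python3 - <<'E'
from h import *
go(.5174,-.0934,.2,-87.8)
p,d,c=snap('wrist','w8'); np.savez('w8.npz',p=p,d=d,v=c['view']); W=cloud(c,d); s,R=pose(); T=(W-s['eef_pos'])@R
q=T[(np.hypot(T[...,0],T[...,1])<.03)&(T[...,2]>-.042)&(T[...,2]<-.015)]; print(len(q),q[:,2].min()*1000,circ(cv2.convexHull(q[:,:2].astype(np.float32))[:,0]),q.mean(0))
E
```

```text
t 19.55 pos [0.3831 0.2615 0.2505] yaw -76.5 q7 -1.45 -> d [ 47.8 376.4  50.5] roll 0.197
5414 -41.99753776682942 (array([ 0.0148, -0.0002]), np.float64(0.0281)) [ 0.00751242  0.00043673 -0.03167631]
```

View pics/w8.png

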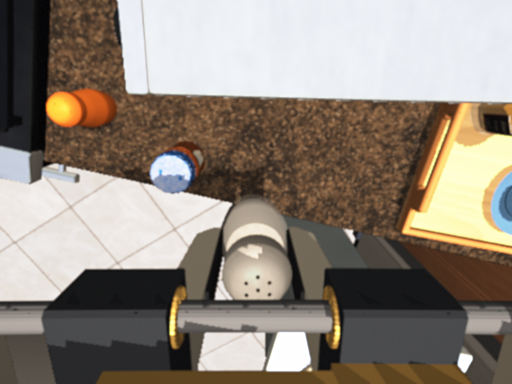

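The shaker is held with its domed cap at (258,275) and body visible above at (255,215); the grip width is narrower than 44 mm, so I check where its axis lies.

```bash
python3 - <<'E'
from h import *
z=np.load('w8.npz'); p,d=z['p'],z['d']; c=get_calibration('wrist'); c['view']=z['v']; W=cloud(c,d); s,R=pose(); T=(W-s['eef_pos'])@R*1000
for v in range(196,304,8): print(v,[T[v,u].round(0).tolist() for u in (240,257,275)],p[v,257])
k=(T[...,2]>-34)&(T[...,2]<-22)&(abs(T[...,1])<25)&(T[...,0]>-30)&(T[...,0]<40); k[:240]=0
for v in range(250,300,8):
    u=np.nonzero(k[v,215:305])[0]+215
    print(v,u.min() if len(u) else '',u.max() if len(u) else '')
E
```

```text
196 [[-49.0, -20.0, 249.0], [19.0, 1.0, 39.0], [-49.0, 28.0, 249.0]] [72 63 55]
204 [[19.0, -9.0, 23.0], [20.0, 1.0, 19.0], [-61.0, 29.0, 250.0]] [162 149 133]
212 [[17.0, -9.0, 13.0], [19.0, 1.0, 8.0], [16.0, 12.0, 17.0]] [174 160 145]
220 [[16.0, -8.0, 3.0], [18.0, 1.0, -0.0], [15.0, 12.0, 7.0]] [181 168 150]
228 [[15.0, -8.0, -6.0], [16.0, 1.0, -8.0], [14.0, 11.0, -2.0]] [243 234 218]
236 [[14.0, -8.0, -12.0], [16.0, 1.0, -18.0], [13.0, 11.0, -10.0]] [81 73 66]
244 [[15.0, -7.0, -24.0], [16.0, 1.0, -27.0], [14.0, 10.0, -22.0]] [138 125 112]
252 [[14.0, -7.0, -30.0], [15.0, 1.0, -31.0], [14.0, 9.0, -29.0]] [238 229 208]
260 [[12.0, -7.0, -34.0], [13.0, 1.0, -35.0], [11.0, 9.0, -32.0]] [195 182 162]
268 [[9.0, -7.0, -36.0], [9.0, 1.0, -36.0], [8.0, 9.0, -35.0]] [224 217 197]
276 [[6.0, -7.0, -37.0], [6.0, 1.0, -38.0], [6.0, 9.0, -37.0]] [88 86 76]
284 [[3.0, -7.0, -39.0], [3.0, 1.0, -39.0], [2.0, 9.0, -38.0]] [227 218 197]
292 [[-2.0, -7.0, -38.0], [-1.0, 1.0, -39.0], [-3.0, 9.0, -37.0]] [183 168 149]
300 [[32.0, -4.0, -90.0], [33.0, 0.0, -91.0], [33.0, 5.0, -91.0]] [77 71 64]
250 231 304
258 215 304
266 215 294
274 215 294
282 215 293
290 216 293
298 233 234
```

>>> step_arm(steps=[{"dx":0,"dy":45,"dz":0,"roll":0},{"dx":0,"dy":90,"dz":0,"roll":0},{"dx":0,"dy":135,"dz":0,"roll":0},{"dx":0,"dy":180,"dz":0,"roll":0},{"dx":3,"dy":225,"dz":0,"roll":0.05},{"dx":15,"dy":270,"dz":0,"roll":0.1},{"dx":30,"dy":312,"dz":0,"roll":0.15},{"dx":42,"dy":350,"dz":10,"roll":0.197},{"dx":48,"dy":376,"dz":30,"roll":0.197},{"dx":48,"dy":376,"dz":50,"roll":0.197},{"dx":48,"dy":376,"dz":50,"roll":0.197},{"dx":48,"dy":376,"dz":50,"roll":0.197}])

```text
time_s: 20.8
eef_pos: [0.5172, -0.0934, 0.2006]
ee_rot: [0.0, 1.0, 0.018, -0.002]
ft_force: [0.6, -0.4, -0.4]
grip_width: 0.0364
grasp_force: 29.6
```

>>> step_arm(steps=[{"dx":0,"dy":0,"dz":0,"roll":0},{"dx":0,"dy":0,"dz":0,"roll":0}])

```text
time_s: 21.0
eef_pos: [0.5184, -0.0927, 0.2022]
ee_rot: [-0.0, 1.0, 0.019, 0.0]
ft_force: [0.5, 0.3, -1.1]
grip_width: 0.0363
grasp_force: 29.6
```

```bash
python3 - <<'E'
from h import *
go(.5174,-.0934,.0622,-87.8)
p,d,c=snap('wrist','w9'); W=cloud(c,d)
q=W[(np.hypot(W[...,0]-.514,W[...,1]+.01)<.045)&(W[...,2]>.1)&(W[...,2]<.12)]; print(len(q),cv2.minEnclosingCircle(q[:,:2].astype(np.float32)))
E
```

```text
t 21.0 pos [ 0.5184 -0.0927  0.2022] yaw -87.8 q7 -0.79 -> d [ -1.1   0.7 140. ] roll 0.0
4104 ((0.515217125415802, -0.009680111892521381), 0.03132864087820053)
```

>>> step_arm(steps=[{"dx":-1,"dy":1,"dz":40,"roll":0},{"dx":-1,"dy":1,"dz":80,"roll":0},{"dx":-1,"dy":1,"dz":105,"roll":0},{"dx":-1,"dy":1,"dz":120,"roll":0},{"dx":-1,"dy":1,"dz":130,"roll":0},{"dx":-1,"dy":1,"dz":136,"roll":0},{"dx":-1,"dy":1,"dz":139,"roll":0},{"dx":-1,"dy":1,"dz":140,"roll":0},{"dx":-1,"dy":1,"dz":140,"roll":0},{"dx":-1,"dy":1,"dz":140,"roll":0}])

```text
time_s: 22.05
eef_pos: [0.5175, -0.0943, 0.0621]
ee_rot: [0.0, 1.0, 0.019, 0.0]
ft_force: [0.4, -0.5, -1.2]
grip_width: 0.0364
grasp_force: 29.5
```

Release, rise and look back from the front.

>>> step_arm(hand=0.08, steps=[{"dx":0,"dy":0,"dz":0.4,"roll":0},{"dx":0,"dy":0,"dz":0.4,"roll":0},{"dx":0,"dy":0,"dz":0.4,"roll":0},{"dx":0,"dy":0,"dz":0.4,"roll":0},{"dx":0,"dy":0,"dz":-20,"roll":0},{"dx":0,"dy":0,"dz":-60,"roll":0},{"dx":0,"dy":0,"dz":-100,"roll":0},{"dx":0,"dy":0,"dz":-145,"roll":0},{"dx":-30,"dy":0,"dz":-180,"roll":0},{"dx":-65,"dy":0,"dz":-190,"roll":0},{"dx":-65,"dy":0,"dz":-190,"roll":0},{"dx":-65,"dy":0,"dz":-190,"roll":0}])

```text
time_s: 23.25
eef_pos: [0.4522, -0.0962, 0.252]
ee_rot: [-0.001, 1.0, 0.019, 0.001]
ft_force: [0.5, 0.9, -0.8]
grip_width: 0.0501
grasp_force: 0.0
```

```bash
python3 - <<'E'
from h import *
p,d,c=snap('wrist','w10'); W=cloud(c,d)
for n,x,y,r,lo,hi in [('snack',.514,-.01,.045,.1,.12),('shaker',.517,-.094,.04,.08,.11)]:
    q=W[(np.hypot(W[...,0]-x,W[...,1]-y)<r)&(W[...,2]>lo)&(W[...,2]<hi)]; print(n,len(q),cv2.minEnclosingCircle(q[:,:2].astype(np.float32)),q[:,2].max())
go(.366,.348,.25,-76.5)
E
```

```text
snack 3534 ((0.5144844651222229, -0.009558008052408695), 0.03163544833660126) 0.11299480749719465
shaker 924 ((0.5173543095588684, -0.0952954813838005), 0.0171794556081295) 0.10162698385419047
t 23.3 pos [ 0.4528 -0.0963  0.2517] yaw -87.8 q7 -0.86 -> d [ -69.7 -447.3    1.8] roll -0.197
```

View pics/w10.png

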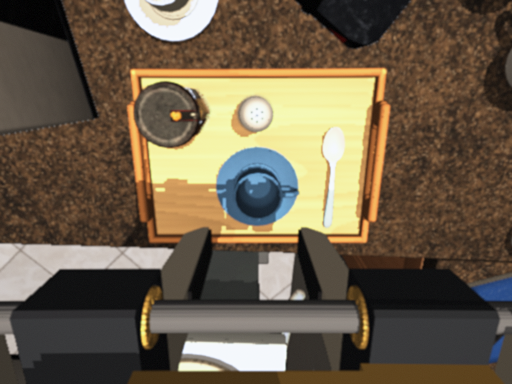

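The tray shows the snack jar (168,114), shaker (255,113) upright, and cup and spoon unchanged.

>>> step_arm(hand=0.36, steps=[{"dx":0,"dy":-45,"dz":0,"roll":0},{"dx":0,"dy":-90,"dz":0,"roll":0},{"dx":0,"dy":-135,"dz":0,"roll":0},{"dx":0,"dy":-180,"dz":0,"roll":-0.04},{"dx":-4,"dy":-225,"dz":0,"roll":-0.08},{"dx":-12,"dy":-270,"dz":0,"roll":-0.12},{"dx":-24,"dy":-315,"dz":0,"roll":-0.16},{"dx":-38,"dy":-358,"dz":0,"roll":-0.197},{"dx":-52,"dy":-400,"dz":0,"roll":-0.197},{"dx":-66,"dy":-435,"dz":0,"roll":-0.197},{"dx":-70,"dy":-447,"dz":0,"roll":-0.197},{"dx":-70,"dy":-447,"dz":0,"roll":-0.197}])

```text
time_s: 24.5
eef_pos: [0.3651, 0.3492, 0.2506]
ee_rot: [0.001, 0.993, 0.119, 0.0]
ft_force: [-0.4, -0.3, -0.3]
grip_width: 0.063
grasp_force: 0.0
```

>>> step_arm(steps=[{"dx":0,"dy":0,"dz":0,"roll":0},{"dx":0,"dy":0,"dz":0,"roll":0}])

```text
time_s: 24.7
eef_pos: [0.3665, 0.3457, 0.2516]
ee_rot: [0.0, 0.993, 0.116, 0.0]
ft_force: [-0.2, 0.2, 0.1]
grip_width: 0.0631
grasp_force: 0.0
```

```bash
python3 - <<'E'
from h import *
go(.366,.348,.051,-76.5)
p,d,c=snap('wrist','w11'); W=cloud(c,d)
q=W[(np.hypot(W[...,0]-.366,W[...,1]-.348)<.04)&(W[...,2]>.078)&(W[...,2]<.1)]; print(len(q),cv2.minEnclosingCircle(q[:,:2].astype(np.float32)))
E
```

```text
t 24.7 pos [0.3665 0.3457 0.2516] yaw -76.7 q7 -1.56 -> d [  0.   -2.4 200.6] roll -0.004
1360 ((0.3658853769302368, 0.34860679507255554), 0.02306189574301243)
```

>>> step_arm(steps=[{"dx":0,"dy":-3,"dz":40,"roll":0},{"dx":0,"dy":-3,"dz":85,"roll":0},{"dx":0,"dy":-3,"dz":120,"roll":0},{"dx":0,"dy":-3,"dz":150,"roll":0},{"dx":0,"dy":-3,"dz":175,"roll":0},{"dx":0,"dy":-3,"dz":190,"roll":0},{"dx":0,"dy":-3,"dz":200,"roll":0},{"dx":0,"dy":-3,"dz":200,"roll":0},{"dx":0,"dy":-3,"dz":200,"roll":0},{"dx":0,"dy":-3,"dz":200,"roll":0}])

```text
time_s: 25.75
eef_pos: [0.3654, 0.3501, 0.0523]
ee_rot: [-0.0, 0.993, 0.117, 0.0]
ft_force: [0.2, 0.8, 0.6]
grip_width: 0.0633
grasp_force: 0.0
```

>>> step_arm(hand=-1, steps=[{"dx":0,"dy":0,"dz":0,"roll":0},{"dx":0,"dy":0,"dz":0,"roll":0},{"dx":0,"dy":0,"dz":0,"roll":0},{"dx":0,"dy":0,"dz":0,"roll":0},{"dx":0,"dy":0,"dz":0,"roll":0},{"dx":0,"dy":0,"dz":0,"roll":0},{"dx":0,"dy":0,"dz":0,"roll":0}])

```text
time_s: 26.45
eef_pos: [0.3649, 0.3504, 0.0518]
ee_rot: [-0.0, 0.993, 0.117, 0.0]
ft_force: [0.3, 0.9, 5.6]
grip_width: 0.0456
grasp_force: 30.0
```

>>> step_arm(steps=[{"dx":0,"dy":0,"dz":-20,"roll":0},{"dx":0,"dy":0,"dz":-60,"roll":0},{"dx":0,"dy":0,"dz":-105,"roll":0},{"dx":0,"dy":0,"dz":-150,"roll":0},{"dx":0,"dy":0,"dz":-190,"roll":0},{"dx":0,"dy":0,"dz":-200,"roll":0},{"dx":0,"dy":0,"dz":-200,"roll":0},{"dx":0,"dy":0,"dz":-200,"roll":0}])

```text
time_s: 27.25
eef_pos: [0.3639, 0.3502, 0.2504]
ee_rot: [0.0, 0.993, 0.117, -0.001]
ft_force: [-0.1, 0.4, -0.6]
grip_width: 0.0457
grasp_force: 30.0
```

```bash
python3 - <<'E'
from h import *
go(.5203,-.1705,.2,-87.8)
p,d,c=snap('wrist','w12'); W=cloud(c,d); s,R=pose(); T=(W-s['eef_pos'])@R*1000
q=T[(np.hypot(T[...,0],T[...,1])<32)&(T[...,2]>-45)&(T[...,2]<-20)]; print(len(q),q.min(0),q.max(0),cv2.minEnclosingCircle(q[:,:2].astype(np.float32)))
E
```

```text
t 27.25 pos [0.3639 0.3502 0.2504] yaw -76.5 q7 -1.57 -> d [ 30.8 542.8  50.7] roll 0.197
7338 [ -6.97696122 -30.38272076 -44.99180922] [ 23.82403616  30.11731661 -20.03795899] ((10.337177276611328, -0.13270187377929688), 30.25214195251465)
```

>>> step_arm(steps=[{"dx":0,"dy":48,"dz":0,"roll":0},{"dx":0,"dy":96,"dz":0,"roll":0},{"dx":2,"dy":144,"dz":0,"roll":0},{"dx":4,"dy":192,"dz":0,"roll":0},{"dx":6,"dy":240,"dz":0,"roll":0},{"dx":8,"dy":288,"dz":0,"roll":0.05},{"dx":12,"dy":336,"dz":0,"roll":0.1},{"dx":18,"dy":384,"dz":0,"roll":0.15},{"dx":24,"dy":432,"dz":0,"roll":0.197},{"dx":28,"dy":480,"dz":0,"roll":0.197},{"dx":31,"dy":520,"dz":15,"roll":0.197},{"dx":31,"dy":543,"dz":40,"roll":0.197}])

```text
time_s: 28.5
eef_pos: [0.5218, -0.1747, 0.2105]
ee_rot: [0.001, 1.0, 0.017, 0.0]
ft_force: [0.3, 0.8, -1.3]
grip_width: 0.0453
grasp_force: 30.0
```

>>> step_arm(steps=[{"dx":0,"dy":0,"dz":0,"roll":0},{"dx":0,"dy":0,"dz":0,"roll":0},{"dx":0,"dy":0,"dz":0,"roll":0},{"dx":0,"dy":0,"dz":0,"roll":0}])

```text
time_s: 28.9
eef_pos: [0.5213, -0.1694, 0.2119]
ee_rot: [-0.0, 1.0, 0.02, 0.0]
ft_force: [0.4, 0.6, -0.4]
grip_width: 0.0455
grasp_force: 30.0
```

```bash
python3 - <<'E'
from h import *
go(.5203,-.1705,.0623,-87.8)
E
```

```text
t 28.9 pos [ 0.5213 -0.1694  0.2119] yaw -87.7 q7 -0.68 -> d [ -1.1   1.2 149.6] roll 0.001
```

>>> step_arm(steps=[{"dx":-1,"dy":1,"dz":40,"roll":0},{"dx":-1,"dy":1,"dz":80,"roll":0},{"dx":-1,"dy":1,"dz":110,"roll":0},{"dx":-1,"dy":1,"dz":128,"roll":0},{"dx":-1,"dy":1,"dz":138,"roll":0},{"dx":-1,"dy":1,"dz":145,"roll":0},{"dx":-1,"dy":1,"dz":148,"roll":0},{"dx":-1,"dy":1,"dz":149.5,"roll":0},{"dx":-1,"dy":1,"dz":149.5,"roll":0},{"dx":-1,"dy":1,"dz":149.5,"roll":0}])

```text
time_s: 29.9
eef_pos: [0.5205, -0.1718, 0.0627]
ee_rot: [0.0, 1.0, 0.019, 0.0]
ft_force: [0.3, 0.2, -0.9]
grip_width: 0.0455
grasp_force: 30.0
```

>>> step_arm(hand=0.2, steps=[{"dx":0,"dy":0,"dz":0.4,"roll":0},{"dx":0,"dy":0,"dz":0.4,"roll":0},{"dx":0,"dy":0,"dz":0.4,"roll":0},{"dx":0,"dy":0,"dz":0.4,"roll":0},{"dx":0,"dy":0,"dz":-20,"roll":0},{"dx":0,"dy":0,"dz":-60,"roll":0},{"dx":0,"dy":0,"dz":-100,"roll":0},{"dx":0,"dy":0,"dz":-145,"roll":0},{"dx":-30,"dy":0,"dz":-180,"roll":0},{"dx":-65,"dy":0,"dz":-190,"roll":0},{"dx":-65,"dy":0,"dz":-190,"roll":0},{"dx":-65,"dy":0,"dz":-190,"roll":0}])

```text
time_s: 31.1
eef_pos: [0.4553, -0.1738, 0.2526]
ee_rot: [-0.0, 1.0, 0.019, 0.001]
ft_force: [0.6, 0.2, -0.3]
grip_width: 0.0554
grasp_force: 0.0
```

```bash
python3 - <<'E'
from h import *
p,d,c=snap('wrist','w13'); W=cloud(c,d); print(manip.sense()['time_s'])
for n,x,y,r,lo,hi in [('snack',.514,-.01,.045,.1,.12),('shaker',.517,-.095,.035,.08,.11),('jar',.52,-.17,.035,.088,.11)]:
    q=W[(np.hypot(W[...,0]-x,W[...,1]-y)<r)&(W[...,2]>lo)&(W[...,2]<hi)]; print(n,len(q),cv2.minEnclosingCircle(q[:,:2].astype(np.float32)),q[:,2].max())
E
```

```text
31.15
snack 3722 ((0.5145933628082275, -0.009888115338981152), 0.031480394303798676) 0.11314992892911828
shaker 951 ((0.5172901153564453, -0.09557664394378662), 0.017219390720129013) 0.10187304104644078
jar 1637 ((0.5212432742118835, -0.17286553978919983), 0.023018470034003258) 0.10255330229658227
```

View pics/w13.png

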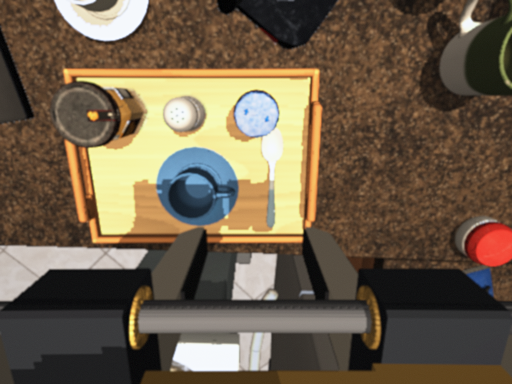

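The tray is laid: snack jar (88,113), shaker (183,113) and coffee jar (257,113) in one line. The cup sits on its saucer with the handle right (228,190), and the spoon is right of the saucer (272,180), clear of the jar. Measured gaps are about 33 mm and 32 mm.

```bash
python3 - <<'E'
from h import *
print(order.finish_job())
E
```

```text
the job is handed in; nothing more can be done
None
```

I laid the tray as asked and handed the job in after about 31 s of robot time; the judge's result was not shown. The coffee jar stands only about 4 mm from the spoon's bowl by my estimate, and I did not re-measure the spoon after placing the jar.

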